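# Make up a batch on the parts scale and change over its status sign

### The arm

A 6-joint arm with a two-finger parallel gripper is mounted at the origin on the work surface. World frame = base frame: x ahead of the robot, y to its left, z up, the work surface at z = 0. Lengths are in m, angles in degrees, forces in N, time in s.
With the tool pointing down it reaches from about 0.4 to 0.825 m from the base axis. Payload 7 kg.
Tool frame: the origin (TCP) lies midway between the tips of the shut fingers; the grasp point (between the pads) lies 19 mm behind it (r.grip_point_offset is the z of the grasp point in the tool frame, in m); z points along the fingers, y is the line along which they close (so a half turn about z gives the same grasp; the last joint's range is limited). The gripper opens to 88 mm and grips with 3 to 60 N. Pads are 19 mm wide; open, the fingers measure 130 mm over their backs; the gripper's body (78 mm by 193 mm) begins 47 mm behind the grasp point.
Start: joints at [-55.628, 20.546, 0.682, 0, -70.136, -16.507], TCP at [0.207, -0.642, 0.227] pointing down, gripper open.
Joint ranges: [-176.03, 176.03], [-82.01, 121.73], [-58.28, 71.71], [-173.87, 95.51], [-174.79, -0.11], [-173.66, 173.66]. Speed limits (degrees/s): [136.94, 136.94, 172.46, 180, 180, 180].

### API

Orientations are given as [roll, pitch, yaw] about the fixed x, y, z axes, in that order (R = Rz(yaw) Ry(pitch) Rx(roll)).
In Python, from plant import r, viewer, recognise, outline_of, pinpoint gives the robot as it stands.
- The arm moves only by the tool move_arm, never from a script. Its argument "targets" is a list of rows, each a list of 2 entries, a list of its own where there are three numbers: the shift along the tool's x, y, z in cm, then the turn, a rotation vector about the tool's x, y, z in rad. A call has 1 to 5 rows; each row is the pose to reach, as a shift and turn from the pose commanded when the call began, along the tool's axes at that moment; what a row does not reach only later rows make up. A row lasts 1/8 s, in which the tool goes at most 62.5 mm and 10.7 degrees, less where a joint would pass 70% of its speed; a pose out of reach is approached as far as the arm can. A call with a gripper value outside its range is refused whole. "jaw" is the finger opening in cm, from 0 to 8.76, set as the call begins (left out, the last holds). The fingers move at their own pace and stop on an object; "squeeze" is the grip in N (left out, the last holds). Time passes only in rows, so rows that repeat a pose let the fingers close. It gives the time, the measured TCP pose, the force, the opening and the grip force at its end, in the units of the state.
- r.get_state(): the state, without advancing time (a new reading comes with each control period).
- viewer.capture(name): name is "scene" or "top" or "wrist"; returns a dict with "image" (400x640x3 uint8, blue, green, red), "intrinsics" (3x3 intrinsics, pixels), "camera_from_world" (4x4, takes a point from world to camera coordinates). Camera axes: x right, y up, looking along -z (the intrinsics and any distortion apply to the point x, -y, -z); pixel columns grow to the right and rows downward; lengths in m; the calibration is good to about 2 mm. A picture is of the moment at which its call begins. There is no depth.
- r.close_job(): hands the job in; it is judged then, once.
Trained networks look in the newest picture that a camera, given by its name, has taken for a name from the list of things; names that differ only in an ending like _2 or _b are one class to them, and where a whole thing is asked for, a point or a joint stands for the part that bears it (a point fixed in the world has none). Each returns a list of dicts, best first, with "score" (0 to 1); they miss things now and then, are a little off and sometimes report something else, mostly with a low value. They report only what shows in the picture. A call takes as long as a camera call. They do not tell look-alikes from the thing itself.
- recognise(label, camera): "box" ([left, top, right, bottom] in pixels, round what is visible of it).
- outline_of(label, camera): "mask" (400x640 bool, what is visible of it) and "box" ([left, top, right, bottom] in pixels, round what is visible of it).
- pinpoint(label, camera): "location" ([row, column] in pixels: a listed point, or the origin of a listed thing).
The state is a dict: "time_s": time; "joints": joint angles; "qd": joint speeds; "joint_torque": joint torques, N m; "tcp_pos": TCP position; "eef_rot": TCP orientation; "contact_force": force on the tool from outside, world axes, zero at the start; "moment": the same for the moment, N m; "gripper_width": finger opening in m; "gripper_force": force on a finger pad.
Only numpy, scipy, OpenCV 4.12 (cv2) and the standard library are available. Lean on these libraries where they do the work, as an engineer would, in place of code of your own. Each camera call takes 0.05 s, during which the arm holds its last target. There are 200 camera calls.

### The job

Make up a batch on the parts scale: add aluminium spacers from the bench to its tray one by one until it holds 1.8 kg, which is six spacers of 300 g counting those already there, and leave any left over off the tray. Only when the weight is right, draw the locking pin out of the sign stand and park it in the open notch at the stand's side, hanging by its collar; then spin the sign half a turn so that its other face, the solid disc, looks to the stand's front, square to the stand. Leave the jar and the yellow box where they are.

Things in the scene. Friction and masses are not known exactly. Their poses are not given: they have to be found in the camera images.
- tray (a joint): The scale's weighing tray: how far it has sunk on its spring, in m. 0 = empty, 0.006 for every 300 g (0.036 = 1.8 kg). It moves straight up and down without tilting, springs back when unloaded and gives under a pressing gripper (490 N/m).
- tray_floor (a point): Centre of the steel tray's upper floor surface (moves with the tray: 82 mm above the bench when empty, 46 mm at 1.8 kg). The tray is 264 mm (along its x) by 184 mm (along y) inside, with a lip standing 12 mm above the floor; z up.
- scale: The grey scale under the tray, fixed: centre of its underside, axes those of the tray. A white column with black ticks, 30 mm wide and 125 mm high, stands 156 mm from the centre on the +x side; pointers on the tray stand at the top tick when empty and at the long tick, seventh from the top, at 1.8 kg.
- sign (a joint): Angle of the two-sided sign about its vertical axis, rad, positive counter-clockwise from above. 0 (start): the hollow ring looks to the stand's front; about +3.14 or -3.14: the solid disc does. Turns either way, stops at 3.5. Held where left by friction of 0.06 N m; blocked at 0 while the pin is in.
- sign_axis (a point): Point on the sign's turning axis at the middle of its top edge, 125 mm above the bench; axes those of the fixed stand (-x its front, z up), not turning with the sign. The sign is a white upright plate 120 mm wide, 75 mm high, 10 mm thick; at 0 its width runs along the stand's y. It can be pinched across its thickness at the middle of the top edge.
- stand: The fixed grey sign stand: centre of the underside of its base plate (210 x 290 x 12 mm), -x its front, z up. The sign turns 30 mm behind this point. Forks on the sign's foot, 39 to 49 mm above the bench, reach 82 mm from its axis to front and back and turn with it; the pin holds the front one.
- bore (a point): Mouth of the vertical locking bore in the stand, 14 mm wide, 37 mm above the bench and 70 mm in front of the sign axis; axes those of the stand. The pin goes down through the sign's front fork (top 49 mm above the bench) into it.
- pin_knob (a point): Centre of the upright black knob of the steel locking pin: knob 22 mm in diameter, 45 mm tall; z up along the pin. Below it a collar 30 mm in diameter, 5 mm thick, underside 27.5 mm below this point, then a shank 12 mm in diameter, 36 mm long. In the bore the collar rests on the sign's fork; it must rise 36 mm to come clear. 80 to 170 g.
- pin_collar (a point): The same pin: centre of its collar's underside (top of the shank), z up along the pin.
- notch (a point): Parking notch in the bracket at the stand's side (+y), upper surface 85 mm above the bench: where the pin's axis belongs; axes those of the stand. A slot 18 mm wide, open to the front (-x) 27 mm before this point, closed 15 mm behind it, in a plate 8 mm thick, 50 mm wide. The pin hangs in it by its collar, shank down.
- s1_c (a point): Solid aluminium spacer, an upright cylinder 48 mm in diameter and 60 mm tall, 300 g, standing on the bench at the start: its centre, z along its axis. May be absent.
- s2_c (a point): Solid aluminium spacer, an upright cylinder 48 mm in diameter and 60 mm tall, 300 g, standing on the bench at the start: its centre, z along its axis. May be absent.
- s3_c (a point): Solid aluminium spacer, an upright cylinder 48 mm in diameter and 60 mm tall, 300 g, standing on the bench at the start: its centre, z along its axis. May be absent.
- s4_c (a point): Solid aluminium spacer, an upright cylinder 48 mm in diameter and 60 mm tall, 300 g, standing on the bench at the start: its centre, z along its axis. May be absent.
- s5_c (a point): Solid aluminium spacer, an upright cylinder 48 mm in diameter and 60 mm tall, 300 g, standing on the bench at the start: its centre, z along its axis. May be absent.
- s6_c (a point): Solid aluminium spacer, an upright cylinder 48 mm in diameter and 60 mm tall, 300 g, standing on the bench at the start: its centre, z along its axis. May be absent.
- p1_c (a point): The same kind of spacer (48 x 60 mm, 300 g), standing on the scale tray at the start: its centre, z along its axis. May be absent.
- p2_c (a point): The same kind of spacer (48 x 60 mm, 300 g), standing on the scale tray at the start: its centre, z along its axis. May be absent.
- p3_c (a point): The same kind of spacer (48 x 60 mm, 300 g), standing on the scale tray at the start: its centre, z along its axis. May be absent.
- jar: Lidded jar, 50 mm in diameter, 80 mm tall, among the spacers (a bystander): centre of its underside.
- ybox: Yellow open parts box, 60 x 60 x 45 mm, among the spacers (a bystander): centre of its underside.
Things that resemble listed ones, but are neither listed nor needed, are in the scene too. Leave any orange or pink look-alike of the part that bears s1_c alone.

How it is judged:
By the outcome, as a careful person would: the job done as asked, in the order asked, and still so for the second after the job is handed in, with the robot touching nothing.
Of s1, s2, s3, s4, s5, s6 only 5 to 6 are there at a start; the rules pass over those that are not, and their reading is None.
Of p1, p2, p3 only 1 to 2 are there at a start; the rules pass over those that are not, and their reading is None.
At some moment in a run one of s1, s2, s3, s4, s5, s6 may be knocked a few centimetres aside while the robot is not near it.
It also fails if it takes over 208 s, if anything falls off the work surface, if the arm or the gripper's body presses on something with over 40 N, if the wrist force passes 120 N, or if a joint passes its speed limit or range.

## Working session

There is one attempt and no reset: what is moved stays moved. The work goes in short steps, Python scripts to look and compute and a tool call to move; the robot and the scene stay as the last step left them, time stands still between calls to the robot, and variables do not carry over. Pictures are saved under pics/ and viewed, at most 14 in all, crops included, and the job is handed in when it is done.

Besides the shell and the picture viewer there is one more tool, called after "Request:" by a JSON object that holds its "method" and its "body", one argument or row to a line. move_arm: Moves the arm, as the interface text tells. Its arguments: {"type":"object","properties":{"targets":{"type":"array","items":{"type":"array"}},"jaw":{"type":"number"},"squeeze":{"type":"number"}},"required":["targets"]}

```bash
ls; mkdir -p pics
python3 - <<'E'
from plant import r, viewer
import cv2
for n in ("scene","top"):
    c=viewer.capture(n); cv2.imwrite(f"pics/{n}0.png",c["image"]); print(n,c["intrinsics"],c["camera_from_world"])
s=r.get_state(); print(s, r.grip_point_offset)
E
```

```text
pics
scene [[375.70974037   0.         318.93320892]
 [  0.         375.70974037 188.0866813 ]
 [  0.           0.           1.        ]] [[-0.00656021  0.99990034  0.01250071 -0.04179568]
 [-0.84500505 -0.01222774  0.53461851  0.43116871]
 [ 0.53471809 -0.00705595  0.84500105 -1.21955635]
 [ 0.          0.          0.          1.        ]]
top [[367.25634912   0.         319.97700236]
 [  0.         367.25634912 201.26989356]
 [  0.           0.           1.        ]] [[-0.01889724 -0.99944128 -0.02756832  0.06831266]
 [ 0.98999206 -0.02256121  0.139308   -0.59277212]
 [-0.13985214 -0.02465988  0.98986528 -0.83430583]
 [ 0.          0.          0.          1.        ]]
{'time_s': 0.1, 'joints': array([-5.56289261e+01,  2.05872335e+01,  6.40523080e-01, -1.68657224e-02,
       -7.01373347e+01, -1.65069173e+01]), 'qd': array([-0.01724641, -0.10970593,  0.1463233 ,  0.14869156,  0.03288282,
       -0.03450231]), 'joint_torque': array([-1.93516949e-03, -5.84163380e+01,  2.93749005e+01,  7.01547503e+00,
        1.02031013e-02, -7.03499995e-05]), 'tcp_pos': array([ 0.20690209, -0.64205438,  0.22573163]), 'eef_rot': array([ 1.79914913e+02, -8.67949637e-03, -1.62141579e+02]), 'contact_force': array([0.74349287, 0.41767977, 0.03043574]), 'moment': array([ 0.02359389, -0.05164415,  0.02641682]), 'gripper_force': 0.0, 'gripper_width': 0.08771497519359092} -0.0188
```

View pics/scene0.png

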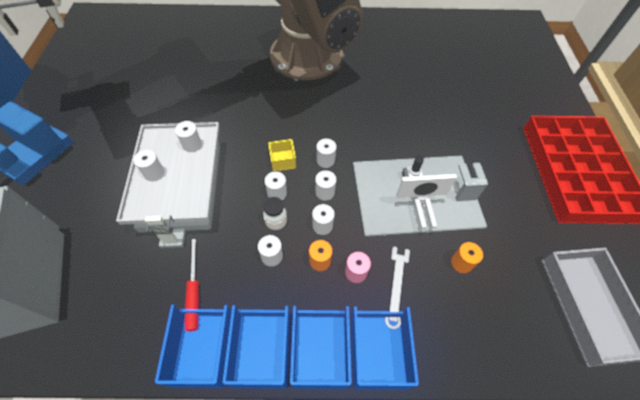

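View pics/top0.png

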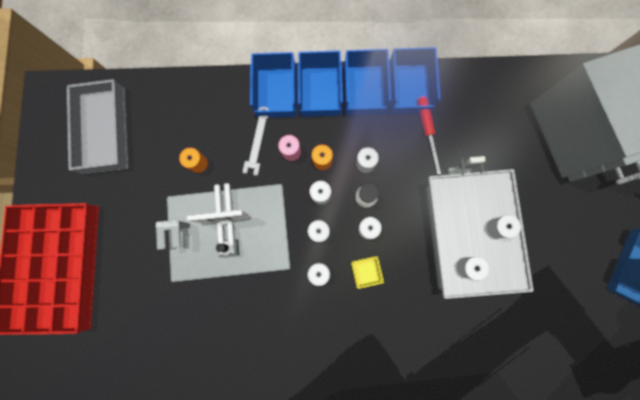

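```bash
cat > h.py <<'E'
from plant import r, viewer, recognise, outline_of, pinpoint
import numpy as np, cv2
from scipy.optimize import least_squares
C={}
def cap(n): C[n]=viewer.capture(n); return C[n]["image"]
def plane(n,px,z):
    """pixel [row,col] -> world point at height z"""
    c=C[n];K=c["intrinsics"];T=c["camera_from_world"]
    d=np.linalg.inv(K)@[px[1],px[0],1]; d=T[:3,:3].T@(d*[1,-1,-1]); o=-T[:3,:3].T@T[:3,3]
    return o+d*(z-o[2])/d[2]
def proj(n,p):
    c=C[n];q=c["camera_from_world"]@np.append(p,1); q=c["intrinsics"]@(q[:3]*[1,-1,-1]); return q[[1,0]]/q[2]
def tri(a):
    """[(cam,[row,col])...] -> point"""
    s=least_squares(lambda p:np.concatenate([proj(n,p)-px for n,px in a]),[.6,0,.05]); return s.x,np.sqrt(s.cost)
E
python3 - <<'E'
from h import *
np.set_printoptions(precision=4,suppress=True)
for n in ("scene","top"): cap(n)
for l,z in [("s1_c",.03),("p1_c",.1),("jar",0),("ybox",0),("tray_floor",.07),("scale",0),("sign_axis",.125),("stand",0),("bore",.037),("pin_knob",.0815),("notch",.085)]:
    for n in C:
        for d in pinpoint(l,n):
            if d["score"]>.3: print(l,n,round(d["score"],2),np.round(d["location"],1),plane(n,d["location"],z))
E
```

```text
s1_c scene 0.8 [254.3 316.6] [0.6997 0.0409 0.03  ]
s1_c scene 0.72 [259.3 465.6] [0.7075 0.3656 0.03  ]
s1_c scene 0.71 [221.1 324.6] [0.6182 0.0585 0.03  ]
s1_c scene 0.71 [270.8 354.8] [0.7362 0.1228 0.03  ]
s1_c scene 0.63 [184.6 325.1] [0.5183 0.0599 0.03  ]
s1_c top 0.82 [157.1 321.9] [0.7056 0.0494 0.03  ]
s1_c top 0.71 [192.5 321.9] [0.6172 0.0512 0.03  ]
s1_c top 0.68 [144.9 288.4] [0.7388 0.1319 0.03  ]
p1_c scene 0.81 [137.8 188.6] [ 0.4348 -0.2691  0.1   ]
p1_c top 0.72 [232.3 477.5] [ 0.5099 -0.2872  0.1   ]
p1_c top 0.61 [265.1 471.1] [ 0.4399 -0.2681  0.1   ]
p1_c top 0.43 [232.9 228.8] [0.5197 0.2581 0.1   ]
jar scene 0.63 [222.3 275.4] [ 0.6075 -0.0578  0.    ]
jar top 0.92 [202.6 363.7] [ 0.5942 -0.052   0.    ]
ybox scene 0.87 [160.5 285.2] [ 0.4247 -0.0445  0.    ]
ybox scene 0.36 [173.5 473.7] [0.4589 0.4474 0.    ]
ybox top 0.87 [274.1 363.6] [ 0.4191 -0.0456  0.    ]
tray_floor scene 0.91 [173.  173.7] [ 0.5169 -0.2966  0.07  ]
tray_floor top 0.78 [232.7 475.8] [ 0.5105 -0.2952  0.07  ]
tray_floor top 0.72 [229.1 228.9] [0.5302 0.2662 0.07  ]
scale scene 0.82 [
[... 151 characters left out ...]
_axis scene 0.65 [174.1 430.6] [0.5489 0.2883 0.125 ]
sign_axis scene 0.33 [173.8 414. ] [0.5487 0.2519 0.125 ]
sign_axis top 0.77 [210.4 211.2] [0.5678 0.2904 0.125 ]
stand scene 0.62 [195.5 411.7] [0.5282 0.2772 0.    ]
stand top 0.67 [232.7 474.9] [ 0.5138 -0.3205  0.    ]
stand top 0.59 [228.8 228. ] [0.5359 0.2878 0.    ]
bore scene 0.61 [174.2 413.2] [0.489  0.2776 0.037 ]
bore top 0.7 [247.8 228. ] [0.4882 0.2768 0.037 ]
pin_knob scene 0.69 [161.6 417.6] [0.4832 0.2788 0.0815]
pin_knob top 0.73 [242.9 219.5] [0.4987 0.284  0.0815]
notch scene 0.86 [172.4 470.8] [0.515  0.3979 0.085 ]
notch top 0.61 [235.5 169.1] [0.5175 0.3984 0.085 ]
notch top 0.6 [192.8 323.1] [0.6074 0.0474 0.085 ]
```

```bash
cat >> h.py <<'E'
def hole(n,px,w=4):
    """dark hole centre near [row,col] in white ring"""
    g=cv2.GaussianBlur(C[n]["image"].min(2),(3,3),0).astype(float); a,b=int(px[0]),int(px[1])
    p=g[a-w:a+w+1,b-w:b+w+1]; wt=np.clip(np.median(p)-p,0,None)**2; y,x=np.mgrid[a-w:a+w+1,b-w:b+w+1]
    return np.array([(wt*y).sum(),(wt*x).sum()])/wt.sum()
E
python3 - <<'E'
from h import *
np.set_printoptions(precision=4,suppress=True)
for n in ("scene","top"): cap(n)
T=[(157,368),(191,320),(230,318),(227,370),(273,318),(226,508),(268,476)]
S=[(244,269),(213,323),(180,325),(181,275),(147,326),(156,146),(129,185)]
for t,s in zip(T,S):
    ht,hs=hole("top",t),hole("scene",s); p,e=tri([("top",ht),("scene",hs)]); print(ht,hs,p,round(e,2))
print("plate",[plane("top",p,.012)[:2] for p in [(193,167),(184,282),(270,290),(281,171)]])
print("plateS",[plane("scene",p,.012)[:2] for p in [(160,355),(157,470),(224,485),(233,363)]])
print("tray",[plane("top",p,.082)[:2] for p in [(176,429),(170,514),(292,531),(297,441)]])
a=C["top"]["image"][165:300,150:300]; b=C["scene"]["image"][110:250,110:230]; c=C["scene"]["image"][140:250,345:495]
f=lambda i,w,h:cv2.resize(i,(w,h),interpolation=cv2.INTER_CUBIC)
cv2.imwrite("pics/c1.png",np.vstack([np.hstack([f(a,400,300),f(c,400,300)]),np.hstack([f(b,400,300),f(C["top"]["image"][140:290,280:540],400,300)])]))
E
```

```text
[156.9842 367.639 ] [245.0266 268.9299] [ 0.694  -0.0597  0.0639] 0.24
[190.784  319.9848] [213.1389 322.9045] [0.6158 0.0544 0.0637] 0.23
[230.6061 318.1696] [178.5266 325.5707] [0.5229 0.0605 0.0636] 0.17
[227.4448 370.0212] [179.5939 274.7569] [ 0.5278 -0.0589  0.0636] 0.21
[274.014  318.2397] [145.6966 326.0058] [0.4248 0.062  0.0644] 0.22
[225.8547 508.8216] [157.4703 144.2169] [ 0.5205 -0.3398  0.134 ] 0.27
[268.0698 476.8865] [128.3771 184.9722] [ 0.435  -0.2672  0.134 ] 0.27
plate [array([0.6281, 0.44  ]), array([0.644 , 0.1506]), array([0.4326, 0.1322]), array([0.4114, 0.4216])]
plateS [array([0.4291, 0.1386]), array([0.4144, 0.4429]), array([0.6117, 0.4371]), array([0.6386, 0.1478])]
tray [array([ 0.641 , -0.1949]), array([ 0.6502, -0.3873]), array([ 0.3794, -0.3989]), array([ 0.3719, -0.2047])]
```

View pics/c1.png

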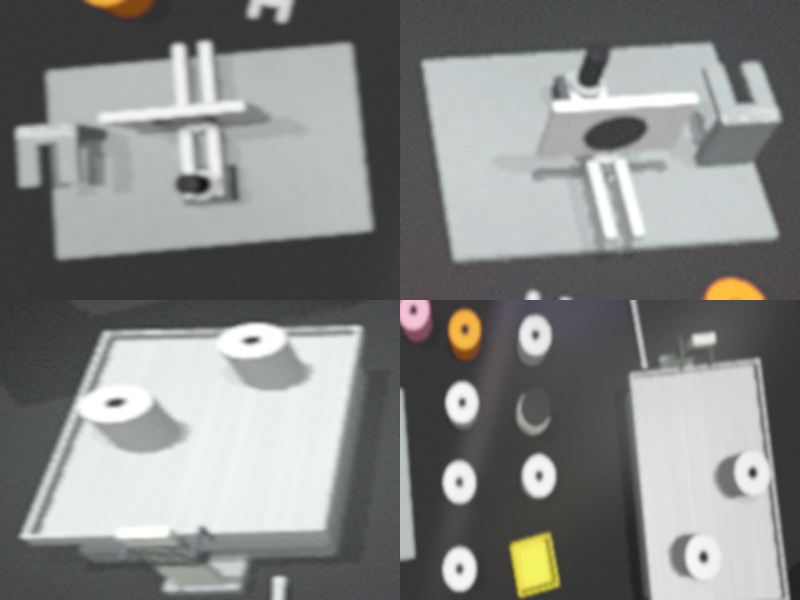

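The top-left and top-right crops show the stand: pin at the front (towards the robot), notch on its +y side. The lower crops show two white spacers on the tray at 12 mm sinkage.

In the scene picture there are five plain white spacers on the bench, at (269,245), (323,213), (326,179), (275,180) and (326,146). The orange ones at (320,254) and (466,258) and the pink one at (357,267) are look-alikes, and the dark-lidded thing at (274,213) is the jar.

I need four of the five white ones. I'll leave the one beside the jar.

Request:
{"method": "move_arm", "body": {
  "targets": [
    [[-5,3.2,0],[0,0,0.08]],
    [[-10,6.3,0],[0,0,0.16]],
    [[-15,9.5,0],[0,0,0.24]],
    [[-20,12.6,0],[0,0,0.312]],
    [[-25,15.8,0],[0,0,0.312]]
  ],
  "jaw": 8.0,
  "squeeze": 25
}}

```text
time_s: 2.02
tcp_pos: [0.3976, -0.4139, 0.2269]
eef_rot: [-180.0, 0.0, 179.9]
contact_force: [0.9, -0.4, -0.0]
gripper_width: 0.08
gripper_force: 0.0
```

Request:
{"method": "move_arm", "body": {
  "targets": [
    [[-4,4.8,0],[0,0,0]],
    [[-8,9.6,0],[0,0,0]],
    [[-12,14.3,0],[0,0,0]],
    [[-16,19.1,0],[0,0,0]],
    [[-20,23.9,0],[0,0,0]]
  ]
}}

```text
time_s: 2.65
tcp_pos: [0.5977, -0.1746, 0.227]
eef_rot: [-180.0, 0.0, -180.0]
contact_force: [0.5, -1.8, -0.1]
gripper_width: 0.0798
gripper_force: 0.0
```

Request:
{"method": "move_arm", "body": {
  "targets": [
    [[-4,4.8,0],[0,0,0]],
    [[-9.7,11.5,2],[0,0,0]],
    [[-9.7,11.5,6],[0,0,0]],
    [[-9.7,11.5,10],[0,0,0]]
  ]
}}

```text
time_s: 3.15
tcp_pos: [0.6946, -0.0592, 0.1245]
eef_rot: [180.0, -0.0, -179.9]
contact_force: [-0.7, -0.6, -0.4]
gripper_width: 0.08
gripper_force: 0.0
```

```bash
cat > w.py <<'E'
from h import *
import sys
np.set_printoptions(precision=4,suppress=True)
S=r.get_state(); print(S["tcp_pos"],S["eef_rot"],S["time_s"])
cv2.imwrite(f"pics/{sys.argv[1]}.png",cap("wrist"))
for d in pinpoint("s1_c","wrist"):print(round(d["score"],2),d["location"],plane("wrist",d["location"],.03))
E
python3 w.py w1
```

```text
[ 0.6946 -0.0592  0.1245] [ 179.993    -0.0178 -179.8764] 3.15
0.93 [238.4, 511.4] [0.7294 0.1262 0.03  ]
0.76 [115.0, 454.9] [0.614  0.0551 0.03  ]
0.55 [211.0, 436.3] [0.7013 0.0493 0.03  ]
```

View pics/w1.png

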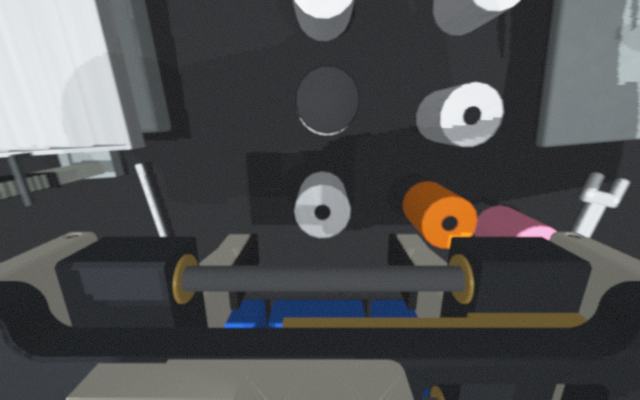

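The target spacer shows at (323,212), under the fingers, with the jar behind it at (327,98) and the orange look-alike at (450,222).

Run:
```python
from h import *
cap("wrist"); p=hole("wrist",(212,323),7); print(p,plane("wrist",p,.06)); p=hole("wrist",(116,471),8); print(p,plane("wrist",p,.06))
```

```text
[216.42470976 323.94678794] [ 0.69053164 -0.05951063  0.06      ]
[119.34887487 474.30274329] [0.61320447 0.05377791 0.06      ]
```

Request:
{"method": "move_arm", "body": {
  "targets": [
    [[0.3,0,4],[0,0,0]],
    [[0.3,0,8],[0,0,0]],
    [[0.3,0,9.7],[0,0,0]],
    [[0.3,0,9.7],[0,0,0]]
  ]
}}

```text
time_s: 3.8
tcp_pos: [0.691, -0.0618, 0.0303]
eef_rot: [-180.0, 0.0, 180.0]
contact_force: [-0.2, 0.8, 0.4]
gripper_width: 0.0803
gripper_force: 0.0
```

Request:
{"method": "move_arm", "body": {
  "targets": [
    [[0,0,0],[0,0,0]],
    [[0,0,0],[0,0,0]],
    [[0,0,0],[0,0,0]],
    [[0,0,0],[0,0,0]],
    [[0,0,0],[0,0,0]]
  ],
  "jaw": 4.0
}}

```text
time_s: 4.42
tcp_pos: [0.6911, -0.0611, 0.0303]
eef_rot: [180.0, 0.1, -180.0]
contact_force: [-1.1, 2.1, 5.8]
gripper_width: 0.0474
gripper_force: 25.0
```

Request:
{"method": "move_arm", "body": {
  "targets": [
    [[0,0,-3],[0,0,0]],
    [[0,0,-8],[0,0,0]],
    [[0,0,-14],[0,0,0]],
    [[0,0,-14],[0,0,0]]
  ]
}}

```text
time_s: 4.92
tcp_pos: [0.6934, -0.0616, 0.1752]
eef_rot: [180.0, 0.5, -180.0]
contact_force: [0.8, 0.6, -3.6]
gripper_width: 0.0478
gripper_force: 25.0
```

Request:
{"method": "move_arm", "body": {
  "targets": [
    [[2.9,-5.5,0],[0,0,0]],
    [[5.8,-11,0],[0,0,0]],
    [[8.5,-16,0],[0,0,0]],
    [[9.8,-18.2,0],[0,0,0]],
    [[9.8,-18.2,3],[0,0,0]]
  ]
}}

```text
time_s: 5.55
tcp_pos: [0.5926, -0.2455, 0.1406]
eef_rot: [-180.0, 0.2, 179.8]
contact_force: [1.0, 1.2, -3.7]
gripper_width: 0.0477
gripper_force: 25.0
```

Request:
{"method": "move_arm", "body": {
  "targets": [
    [[0,0,2],[0,0,0]],
    [[0,0,3.2],[0,0,0]],
    [[0,0,3.8],[0,0,0]],
    [[0,0,3.8],[0,0,0]],
    [[0,0,3.8],[0,0,0]]
  ]
}}

```text
time_s: 6.18
tcp_pos: [0.5931, -0.2434, 0.1023]
eef_rot: [-180.0, 0.1, -180.0]
contact_force: [0.9, 0.4, -3.1]
gripper_width: 0.0476
gripper_force: 25.0
```

Request:
{"method": "move_arm", "body": {
  "targets": [
    [[0,0,0.2],[0,0,0]],
    [[0,0,0.5],[0,0,0]],
    [[0,0,0.5],[0,0,0]]
  ]
}}

```text
time_s: 6.55
tcp_pos: [0.5929, -0.2434, 0.0967]
eef_rot: [-180.0, 0.0, 180.0]
contact_force: [-0.4, 0.7, -2.5]
gripper_width: 0.0477
gripper_force: 25.0
```

Request:
{"method": "move_arm", "body": {
  "targets": [
    [[0,0,0],[0,0,0]],
    [[0,0,0],[0,0,0]],
    [[0,0,0],[0,0,0]],
    [[0,0,0],[0,0,0]]
  ],
  "jaw": 6.0
}}

```text
time_s: 7.05
tcp_pos: [0.5926, -0.2435, 0.0967]
eef_rot: [-180.0, 0.0, 180.0]
contact_force: [0.8, -0.0, 0.2]
gripper_width: 0.0598
gripper_force: 0.0
```

Request:
{"method": "move_arm", "body": {
  "targets": [
    [[0,0,-1.5],[0,0,0]],
    [[0,0,-5.5],[0,0,0]],
    [[0,0,-9.5],[0,0,0]],
    [[0,0,-9.5],[0,0,0]]
  ]
}}

```text
time_s: 7.55
tcp_pos: [0.5947, -0.2441, 0.1968]
eef_rot: [-179.9, 0.4, -180.0]
contact_force: [0.2, -0.6, -0.2]
gripper_width: 0.0604
gripper_force: 0.0
```

Request:
{"method": "move_arm", "body": {
  "targets": [
    [[-0.4,6,0],[0,0,0]],
    [[-0.8,12,0],[0,0,0]],
    [[-1.2,18,0],[0,0,0]],
    [[-1.6,24,0],[0,0,0]],
    [[-2,29.8,0],[0,0,0]]
  ],
  "jaw": 8.0
}}

```text
time_s: 8.18
tcp_pos: [0.6124, 0.0566, 0.1921]
eef_rot: [180.0, 0.0, -180.0]
contact_force: [1.0, 0.3, 0.6]
gripper_width: 0.0797
gripper_force: 0.0
```

Request:
{"method": "move_arm", "body": {
  "targets": [
    [[0,0,4],[0,0,0]],
    [[0,0,7],[0,0,0]],
    [[0,0,7],[0,0,0]]
  ]
}}

```text
time_s: 8.55
tcp_pos: [0.6109, 0.0543, 0.1196]
eef_rot: [-179.9, -0.3, 180.0]
contact_force: [-0.1, -1.3, 0.5]
gripper_width: 0.0803
gripper_force: 0.0
```

Run:
```python
from h import *
np.set_printoptions(precision=4,suppress=True)
S=r.get_state(); print(S["tcp_pos"],S["eef_rot"],S["time_s"])
w=cap("wrist");t=cap("top");s=cap("scene")
f=lambda i,w,h:cv2.resize(i,(w,h),interpolation=cv2.INTER_CUBIC)
cv2.imwrite("pics/m2.png",np.vstack([f(w,480,300),np.hstack([f(t[140:300,270:540],400,240),f(s[100:270,110:350],400,240)])[:,:480] if 0 else f(np.hstack([f(t[140:300,270:540],400,240),f(s[100:270,110:350],400,240)]),480,144)]))
for p in [(191,320),(230,318),(274,318),(227,370)]: print(plane("top",hole("top",p),.06))
```

```text
[0.6109 0.0543 0.1196] [-179.913    -0.2606  179.9973] 8.55
[0.6217 0.059  0.06  ]
[0.5232 0.0611 0.06  ]
[0.4246 0.0627 0.06  ]
[ 0.528  -0.0588  0.06  ]
```

View pics/m2.png

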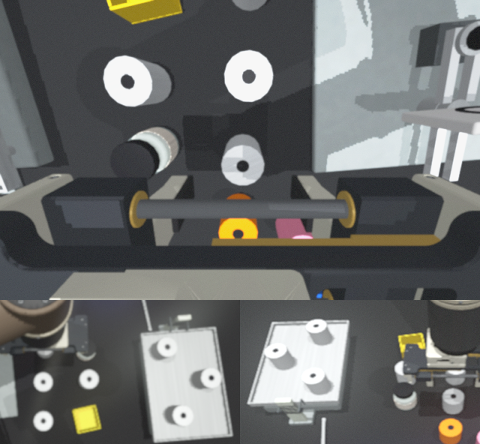

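The wrist view shows the target spacer at about (323,220), between the fingers. The overhead crops show three spacers on the tray.

Request:
{"method": "move_arm", "body": {
  "targets": [
    [[-0.1,0,4],[0,0,0]],
    [[-0.1,0,8],[0,0,0]],
    [[-0.1,0,9],[0,0,0]],
    [[-0.1,0,9],[0,0,0]]
  ]
}}

```text
time_s: 9.2
tcp_pos: [0.6143, 0.0546, 0.0326]
eef_rot: [-180.0, 0.0, 180.0]
contact_force: [1.3, -0.8, 1.1]
gripper_width: 0.08
gripper_force: 0.0
```

Request:
{"method": "move_arm", "body": {
  "targets": [
    [[0,0,0],[0,0,0]],
    [[0,0,0],[0,0,0]],
    [[0,0,0],[0,0,0]],
    [[0,0,0],[0,0,0]],
    [[0,0,0],[0,0,0]]
  ],
  "jaw": 4.0
}}

```text
time_s: 9.82
tcp_pos: [0.6138, 0.0546, 0.032]
eef_rot: [180.0, 0.0, 180.0]
contact_force: [-1.7, 0.2, 4.0]
gripper_width: 0.0475
gripper_force: 25.0
```

Request:
{"method": "move_arm", "body": {
  "targets": [
    [[0,0,-3],[0,0,0]],
    [[0,0,-8],[0,0,0]],
    [[0,0,-14],[0,0,0]],
    [[0,0,-14],[0,0,0]]
  ]
}}

```text
time_s: 10.32
tcp_pos: [0.6163, 0.0553, 0.1767]
eef_rot: [179.9, 0.5, -180.0]
contact_force: [-0.8, 0.0, -3.4]
gripper_width: 0.0475
gripper_force: 25.0
```

Request:
{"method": "move_arm", "body": {
  "targets": [
    [[0.4,-6,0],[0,0,0]],
    [[0.7,-12,0],[0,0,0]],
    [[1,-18,0],[0,0,0]],
    [[1.2,-24,0],[0,0,0]],
    [[1.5,-30,0],[0,0,0]]
  ]
}}

```text
time_s: 10.95
tcp_pos: [0.5974, -0.2469, 0.1697]
eef_rot: [179.9, -0.1, 180.0]
contact_force: [0.9, 0.2, -3.6]
gripper_width: 0.0477
gripper_force: 25.0
```

Request:
{"method": "move_arm", "body": {
  "targets": [
    [[0.1,-6,0],[0,0,0]],
    [[0.1,-9.9,0],[0,0,0]],
    [[0.1,-9.9,4],[0,0,0]],
    [[0.1,-9.9,6.5],[0,0,0]],
    [[0.1,-9.9,7.2],[0,0,0]]
  ]
}}

```text
time_s: 11.58
tcp_pos: [0.5953, -0.3437, 0.0957]
eef_rot: [179.9, -0.3, 179.9]
contact_force: [-0.0, 0.8, -2.8]
gripper_width: 0.0476
gripper_force: 25.0
```

Request:
{"method": "move_arm", "body": {
  "targets": [
    [[0,0,0.2],[0,0,0]],
    [[0,0,0.5],[0,0,0]],
    [[0,0,0.5],[0,0,0]]
  ]
}}

```text
time_s: 11.95
tcp_pos: [0.598, -0.3443, 0.0954]
eef_rot: [-180.0, 0.1, -180.0]
contact_force: [0.1, -0.0, -2.4]
gripper_width: 0.0475
gripper_force: 25.0
```

Request:
{"method": "move_arm", "body": {
  "targets": [
    [[0,0,0.2],[0,0,0]],
    [[0,0,0.2],[0,0,0]],
    [[0,0,0.2],[0,0,0]],
    [[0,0,0.2],[0,0,0]]
  ],
  "jaw": 6.0
}}

```text
time_s: 12.45
tcp_pos: [0.5976, -0.3445, 0.0928]
eef_rot: [-180.0, 0.0, 180.0]
contact_force: [0.6, 0.4, 0.2]
gripper_width: 0.0596
gripper_force: 0.0
```

Request:
{"method": "move_arm", "body": {
  "targets": [
    [[0,0,-1.5],[0,0,0]],
    [[0,0,-5.5],[0,0,0]],
    [[0,0,-10],[0,0,0]],
    [[1,5.5,-10],[0,0,0]],
    [[2.2,11.5,-10],[0,0,0]]
  ]
}}

```text
time_s: 13.08
tcp_pos: [0.5757, -0.2289, 0.1942]
eef_rot: [-180.0, 0.1, 179.9]
contact_force: [0.6, 0.4, 0.4]
gripper_width: 0.0596
gripper_force: 0.0
```

Request:
{"method": "move_arm", "body": {
  "targets": [
    [[1.1,6,0],[0,0,0]],
    [[2.2,12,0],[0,0,0]],
    [[3.3,18,0],[0,0,0]],
    [[4.4,24,0],[0,0,0]],
    [[5.5,29,0],[0,0,0]]
  ],
  "jaw": 8.0
}}

```text
time_s: 13.7
tcp_pos: [0.5204, 0.0628, 0.1941]
eef_rot: [180.0, 0.1, -180.0]
contact_force: [0.5, 0.9, -0.9]
gripper_width: 0.0798
gripper_force: 0.0
```

Request:
{"method": "move_arm", "body": {
  "targets": [
    [[0,0,4],[0,0,0]],
    [[0,0,7],[0,0,0]],
    [[0,0,7],[0,0,0]]
  ]
}}

```text
time_s: 14.08
tcp_pos: [0.5196, 0.0603, 0.1218]
eef_rot: [-179.9, -0.2, -180.0]
contact_force: [-0.1, -0.4, -0.5]
gripper_width: 0.0803
gripper_force: 0.0
```

Run:
```python
from h import *
np.set_printoptions(precision=4,suppress=True)
S=r.get_state(); print(S["tcp_pos"],S["eef_rot"],S["time_s"])
w=cap("wrist");t=cap("top");s=cap("scene")
f=lambda i,w,h:cv2.resize(i,(w,h),interpolation=cv2.INTER_CUBIC)
cv2.imwrite("pics/m3.png",np.vstack([f(w,480,300),f(np.hstack([f(t[140:300,270:540],400,240),f(s[100:270,110:350],400,240)]),480,144)]))
g=w.min(2); c=cv2.HoughCircles(cv2.GaussianBlur(g,(5,5),1),cv2.HOUGH_GRADIENT,1,60,param1=80,param2=25,minRadius=20,maxRadius=45)
for q in c[0]: print(q,plane("wrist",(q[1],q[0]),.06))
```

```text
[0.5196 0.0603 0.1218] [-179.9235   -0.1584 -179.9912] 14.075
[322.5 215.5  28.5] [0.5194 0.0604 0.06  ]
[366.5 129.5  33. ] [0.45  0.094 0.06 ]
[594.5 181.5  24.3] [0.4904 0.2786 0.06  ]
```

View pics/m3.png

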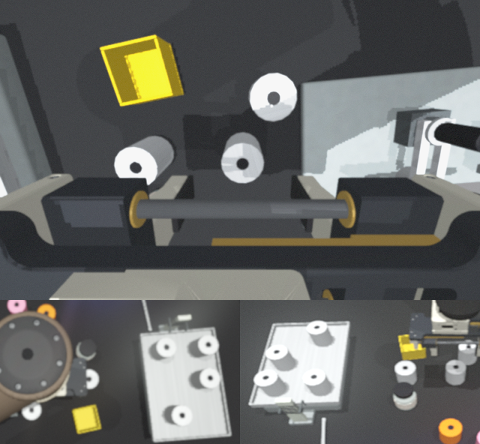

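The wrist view shows the target at (322,215), centred. The next spacer has been knocked from (0.425,0.062) to about (0.450,0.094), at (366,130) in the picture. The tray holds four.

Request:
{"method": "move_arm", "body": {
  "targets": [
    [[0,0,4],[0,0,0]],
    [[0,0,8],[0,0,0]],
    [[0,0,9.1],[0,0,0]],
    [[0,0,9.1],[0,0,0]]
  ]
}}

```text
time_s: 14.72
tcp_pos: [0.5213, 0.0606, 0.0323]
eef_rot: [-180.0, 0.0, 180.0]
contact_force: [-0.2, 0.1, 0.7]
gripper_width: 0.0802
gripper_force: 0.0
```

Request:
{"method": "move_arm", "body": {
  "targets": [
    [[0,0,0],[0,0,0]],
    [[0,0,0],[0,0,0]],
    [[0,0,0],[0,0,0]],
    [[0,0,0],[0,0,0]],
    [[0,0,0],[0,0,0]]
  ],
  "jaw": 4.0
}}

```text
time_s: 15.35
tcp_pos: [0.5208, 0.0606, 0.032]
eef_rot: [180.0, 0.0, 180.0]
contact_force: [-0.1, -1.1, 6.7]
gripper_width: 0.0476
gripper_force: 25.0
```

Request:
{"method": "move_arm", "body": {
  "targets": [
    [[0,0,-3],[0,0,0]],
    [[0,0,-8],[0,0,0]],
    [[0,0,-14],[0,0,0]],
    [[0,0,-14],[0,0,0]]
  ]
}}

```text
time_s: 15.85
tcp_pos: [0.5231, 0.0616, 0.176]
eef_rot: [179.8, 0.5, -180.0]
contact_force: [-0.1, -0.5, -3.8]
gripper_width: 0.0479
gripper_force: 25.0
```

Request:
{"method": "move_arm", "body": {
  "targets": [
    [[-0.1,-6,0],[0,0,0]],
    [[-0.2,-12,0],[0,0,0]],
    [[-0.4,-18,0],[0,0,0]],
    [[-0.5,-24,0],[0,0,0]],
    [[-0.6,-30,0],[0,0,0]]
  ]
}}

```text
time_s: 16.48
tcp_pos: [0.5255, -0.2409, 0.1699]
eef_rot: [179.9, -0.1, 180.0]
contact_force: [2.0, 0.5, -2.6]
gripper_width: 0.0476
gripper_force: 25.0
```

Request:
{"method": "move_arm", "body": {
  "targets": [
    [[0,-0.7,0],[0,0,0]],
    [[0,-0.7,4],[0,0,0]],
    [[0,-0.7,6.5],[0,0,0]],
    [[0,-0.7,7.8],[0,0,0]],
    [[0,-0.7,7.8],[0,0,0]]
  ]
}}

```text
time_s: 17.1
tcp_pos: [0.5259, -0.2458, 0.0924]
eef_rot: [180.0, -0.1, -180.0]
contact_force: [0.2, -0.8, -2.8]
gripper_width: 0.0478
gripper_force: 25.0
```

Request:
{"method": "move_arm", "body": {
  "targets": [
    [[0,0,0.2],[0,0,0]],
    [[0,0,0.5],[0,0,0]],
    [[0,0,0.5],[0,0,0]]
  ]
}}

```text
time_s: 17.48
tcp_pos: [0.5268, -0.2464, 0.089]
eef_rot: [-180.0, 0.0, 180.0]
contact_force: [0.6, 0.5, -2.4]
gripper_width: 0.0476
gripper_force: 25.0
```

Request:
{"method": "move_arm", "body": {
  "targets": [
    [[0,0,0.2],[0,0,0]],
    [[0,0,0.2],[0,0,0]],
    [[0,0,0.2],[0,0,0]],
    [[0,0,0.2],[0,0,0]]
  ],
  "jaw": 6.0
}}

```text
time_s: 17.98
tcp_pos: [0.5267, -0.2464, 0.0867]
eef_rot: [-180.0, 0.0, 180.0]
contact_force: [-0.2, -0.1, 0.9]
gripper_width: 0.0599
gripper_force: 0.0
```

Request:
{"method": "move_arm", "body": {
  "targets": [
    [[0,0,-1.5],[0,0,0]],
    [[0,0,-5.5],[0,0,0]],
    [[0,0,-10.5],[0,0,0]],
    [[1,3,-10.5],[0,0,0]],
    [[2,8,-10.5],[0,0,0]]
  ]
}}

```text
time_s: 18.6
tcp_pos: [0.5068, -0.1664, 0.1933]
eef_rot: [-180.0, 0.1, 179.9]
contact_force: [0.8, 1.3, -0.3]
gripper_width: 0.0601
gripper_force: 0.0
```

Request:
{"method": "move_arm", "body": {
  "targets": [
    [[1.2,5.5,0],[0,0,0]],
    [[2.4,11,0],[0,0,0]],
    [[3.6,16.5,0],[0,0,0]],
    [[4.8,22,0],[0,0,0]],
    [[5.9,26,0],[0,0,0]]
  ],
  "jaw": 8.0
}}

```text
time_s: 19.23
tcp_pos: [0.4473, 0.0957, 0.193]
eef_rot: [179.9, 0.1, -179.9]
contact_force: [0.7, 0.2, -0.0]
gripper_width: 0.0797
gripper_force: 0.0
```

Request:
{"method": "move_arm", "body": {
  "targets": [
    [[0,0,4],[0,0,0]],
    [[0,0,7],[0,0,0]],
    [[0,0,7],[0,0,0]]
  ]
}}

```text
time_s: 19.6
tcp_pos: [0.4466, 0.0931, 0.1209]
eef_rot: [-179.9, -0.1, -180.0]
contact_force: [0.0, -0.6, 0.1]
gripper_width: 0.0799
gripper_force: 0.0
```

Run:
```python
from h import *
np.set_printoptions(precision=4,suppress=True)
S=r.get_state(); print(S["tcp_pos"],S["eef_rot"],S["time_s"])
w=cap("wrist")
g=w.min(2); c=cv2.HoughCircles(cv2.GaussianBlur(g,(5,5),1),cv2.HOUGH_GRADIENT,1,60,param1=80,param2=25,minRadius=20,maxRadius=45)
for q in c[0]: print(q,plane("wrist",(q[1],q[0]),.06))
```

```text
[0.4466 0.0931 0.1209] [-179.8963   -0.1498 -179.9921] 19.6
[320.5 219.5  26.6] [0.4496 0.0915 0.06  ]
```

Request:
{"method": "move_arm", "body": {
  "targets": [
    [[-0.2,-0.1,4],[0,0,0]],
    [[-0.2,-0.1,8],[0,0,0]],
    [[-0.2,-0.1,9],[0,0,0]],
    [[-0.2,-0.1,9],[0,0,0]]
  ]
}}

```text
time_s: 20.15
tcp_pos: [0.4505, 0.0929, 0.0326]
eef_rot: [180.0, 0.0, -180.0]
contact_force: [-0.2, 0.8, 0.2]
gripper_width: 0.08
gripper_force: 0.0
```

Request:
{"method": "move_arm", "body": {
  "targets": [
    [[0,0,0],[0,0,0]],
    [[0,0,0],[0,0,0]],
    [[0,0,0],[0,0,0]],
    [[0,0,0],[0,0,0]],
    [[0,0,0],[0,0,0]]
  ],
  "jaw": 4.0
}}

```text
time_s: 20.78
tcp_pos: [0.4498, 0.0926, 0.032]
eef_rot: [-180.0, 0.0, -180.0]
contact_force: [-1.3, -0.9, 6.1]
gripper_width: 0.0474
gripper_force: 25.0
```

Request:
{"method": "move_arm", "body": {
  "targets": [
    [[0,0,-3],[0,0,0]],
    [[0,0,-8],[0,0,0]],
    [[0,0,-14],[0,0,0]],
    [[0,0,-14],[0,0,0]]
  ]
}}

```text
time_s: 21.28
tcp_pos: [0.4519, 0.094, 0.1758]
eef_rot: [179.7, 0.4, -180.0]
contact_force: [0.2, 0.4, -4.0]
gripper_width: 0.0473
gripper_force: 25.0
```

Request:
{"method": "move_arm", "body": {
  "targets": [
    [[0,-6,0],[0,0,0]],
    [[0,-12,0],[0,0,0]],
    [[0,-18,0],[0,0,0]],
    [[0,-24,0],[0,0,0]],
    [[0,-30,0],[0,0,0]]
  ]
}}

```text
time_s: 21.9
tcp_pos: [0.4485, -0.209, 0.1703]
eef_rot: [180.0, -0.1, 180.0]
contact_force: [1.3, 0.2, -2.4]
gripper_width: 0.0476
gripper_force: 25.0
```

Request:
{"method": "move_arm", "body": {
  "targets": [
    [[0,-6,0],[0,0,0]],
    [[0,-12,0],[0,0,0]],
    [[0,-14.6,0],[0,0,0]],
    [[0,-14.6,4],[0,0,0]],
    [[0,-14.6,7],[0,0,0]]
  ]
}}

```text
time_s: 22.52
tcp_pos: [0.4478, -0.3531, 0.0984]
eef_rot: [179.9, -0.2, 179.9]
contact_force: [0.5, 0.1, -3.5]
gripper_width: 0.0476
gripper_force: 25.0
```

Request:
{"method": "move_arm", "body": {
  "targets": [
    [[0,0,1],[0,0,0]],
    [[0,0,1.6],[0,0,0]],
    [[0,0,1.9],[0,0,0]],
    [[0,0,1.9],[0,0,0]]
  ]
}}

```text
time_s: 23.02
tcp_pos: [0.45, -0.3534, 0.0832]
eef_rot: [-180.0, 0.1, -180.0]
contact_force: [1.1, 0.5, -2.8]
gripper_width: 0.0475
gripper_force: 25.0
```

Request:
{"method": "move_arm", "body": {
  "targets": [
    [[0,0,0.2],[0,0,0]],
    [[0,0,0.2],[0,0,0]],
    [[0,0,0.2],[0,0,0]],
    [[0,0,0.2],[0,0,0]]
  ],
  "jaw": 6.0
}}

```text
time_s: 23.52
tcp_pos: [0.4497, -0.3534, 0.0808]
eef_rot: [-180.0, 0.0, 180.0]
contact_force: [0.2, -0.1, 0.3]
gripper_width: 0.0603
gripper_force: 0.0
```

Request:
{"method": "move_arm", "body": {
  "targets": [
    [[0,0,-1.5],[0,0,0]],
    [[0,0,-5.5],[0,0,0]],
    [[0,0,-11],[0,0,0]],
    [[0,5,-14],[0,0,0]],
    [[0,11,-16],[0,0,0]]
  ]
}}

```text
time_s: 24.15
tcp_pos: [0.45, -0.2437, 0.2431]
eef_rot: [-180.0, 0.2, 179.9]
contact_force: [1.8, 1.8, -0.4]
gripper_width: 0.0598
gripper_force: 0.0
```

Request:
{"method": "move_arm", "body": {
  "targets": [
    [[0,6,0],[0,0,0]],
    [[0,12,0],[0,0,0]],
    [[0,18,0],[0,0,0]],
    [[0,24,0],[0,0,0]]
  ]
}}

```text
time_s: 24.65
tcp_pos: [0.4494, -0.0023, 0.2419]
eef_rot: [180.0, 0.1, 180.0]
contact_force: [1.7, 0.0, -0.4]
gripper_width: 0.0601
gripper_force: 0.0
```

Run:
```python
from h import *
np.set_printoptions(precision=4,suppress=True)
S=r.get_state(); print(S["tcp_pos"],S["eef_rot"],S["time_s"])
w=cap("wrist");t=cap("top");s=cap("scene")
f=lambda i,w,h:cv2.resize(i,(w,h),interpolation=cv2.INTER_CUBIC)
cv2.imwrite("pics/m4.png",np.vstack([np.hstack([f(t[150:310,410:550],400,300),f(s[110:250,110:230],400,300)]),np.hstack([f(w,400,300),f(s[140:250,345:495],400,300)])]))
```

```text
[ 0.4494 -0.0023  0.2419] [179.9637   0.1255 179.9963] 24.65
```

View pics/m4.png

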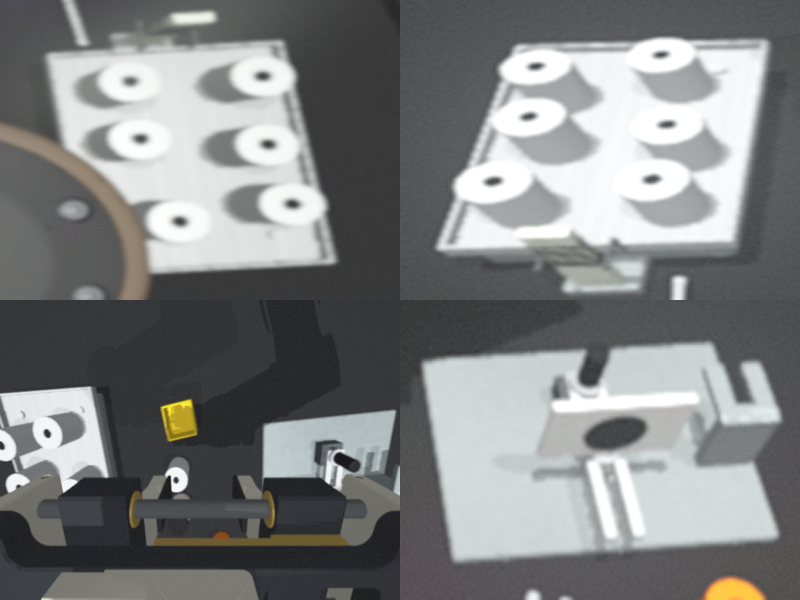

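All six spacers stand upright on the tray (top crops), and the pointer has come down the scale. The stand is untouched. Next I'll go over the stand to measure it.

Request:
{"method": "move_arm", "body": {
  "targets": [
    [[-1.8,5.8,-1],[0,0,0]],
    [[-3.6,11.6,-2],[0,0,0]],
    [[-5.4,17.4,-3],[0,0,0]],
    [[-7.2,23.2,-4],[0,0,0]],
    [[-9,29.2,-4],[0,0,0]]
  ],
  "jaw": 4.5
}}

```text
time_s: 25.42
tcp_pos: [0.541, 0.2885, 0.2823]
eef_rot: [179.9, 0.1, 179.9]
contact_force: [0.9, -1.3, 0.2]
gripper_width: 0.0452
gripper_force: 0.0
```

Request:
{"method": "move_arm", "body": {
  "targets": [
    [[0,0,0],[0,0,0]],
    [[0,0,0],[0,0,0]]
  ]
}}

```text
time_s: 25.68
tcp_pos: [0.5399, 0.2868, 0.2803]
eef_rot: [-180.0, -0.0, 180.0]
contact_force: [0.1, -0.6, 0.3]
gripper_width: 0.0448
gripper_force: 0.0
```

Run:
```python
from h import *
np.set_printoptions(precision=4,suppress=True)
S=r.get_state(); print(S["tcp_pos"],S["eef_rot"],S["time_s"])
w=cap("wrist"); cv2.imwrite("pics/w5.png",w)
for l,z in [("sign_axis",.125),("stand",0),("bore",.037),("pin_knob",.0815),("notch",.085),("pin_collar",.049)]:
    for d in pinpoint(l,"wrist"):
        if d["score"]>.3: print(l,round(d["score"],2),np.round(d["location"],1),plane("wrist",d["location"],z))
t=cap("top"); cap("scene")
for T,Q in [((167,368),(245,269))]: pass
for a,b in [((226,508),(157,144)),((268,476),(128,185))]:
    pass
g=cv2.inRange(cv2.cvtColor(t,cv2.COLOR_BGR2HSV),(0,0,190),(180,40,255)); print(len(cv2.findContours(g[150:310,410:550],0,2)[0]))
```

```text
[0.5399 0.2868 0.2803] [-179.9575   -0.0318  179.9548] 25.675
sign_axis 0.81 [201.8 319.4] [0.5557 0.283  0.125 ]
stand 0.63 [158.1 317.6] [0.5215 0.2788 0.    ]
bore 0.66 [134.  318.4] [0.483  0.2808 0.037 ]
pin_knob 0.8 [138.  314.3] [0.4856 0.2764 0.0815]
notch 0.65 [159.5 413.7] [0.512  0.4017 0.085 ]
pin_collar 0.71 [135.  316.8] [0.4837 0.2788 0.049 ]
pin_collar 0.54 [163.1 319.9] [0.5219 0.2829 0.049 ]
4
```

View pics/w5.png

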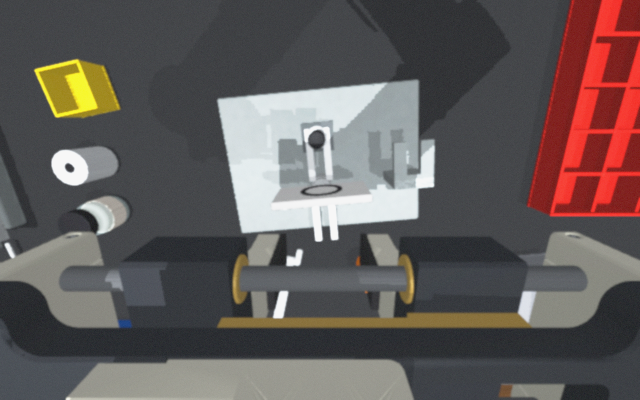

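The wrist view shows the knob top at (316,138), the notch slot opening towards the robot at about (405,160), the sign's top edge at (320,195), and plate corners (218,98), (418,80), (419,218), (243,233).

Run:
```python
from h import *
np.set_printoptions(precision=4,suppress=True)
def dark(n,a,b,c,d,th):
    g=C[n]["image"][a:b,c:d].max(2); k,l,s,ce=cv2.connectedComponentsWithStats((g<th).astype(np.uint8)); 
    for i in range(1,k):
        if s[i,4]>30: print(n,s[i]+[c,a,0,0,0],ce[i]+[c,a])
for n in ("wrist","top","scene"): cap(n)
dark("wrist",118,165,295,340,55)
w=C["wrist"]["image"]; g=cv2.cvtColor(w,cv2.COLOR_BGR2GRAY)
P=[np.array(plane("wrist",(y,x),.012)[:2]) for x,y in [(218,98),(418,80),(419,218),(243,233)]]; print(P)
for a,b in [(0,1),(3,2),(0,3),(1,2)]: v=P[b]-P[a]; print(np.degrees(np.arctan2(v[1],v[0])),np.linalg.norm(v))
print("knobtop",plane("wrist",(138,316),.099))
# sign top edge in wrist
print([plane("wrist",(y,x),.125)[:2] for x,y in [(272,205),(371,197)]])
f=lambda i:cv2.resize(i,(800,600),interpolation=cv2.INTER_CUBIC)
cv2.imwrite("pics/w6.png",f(w[70:250,210:450]))
```

```text
[array([0.4339, 0.1375]), array([0.4102, 0.4222]), array([0.6169, 0.4436]), array([0.6429, 0.1563])]
94.75548917585671 0.2856392462946207
95.17315158445788 0.28844816561031894
5.142106862623715 0.20984092129455645
5.918491467232359 0.20777629777882728
knobtop [0.4844 0.2798 0.099 ]
[array([0.5596, 0.2281]), array([0.5499, 0.3439])]
```

View pics/w6.png

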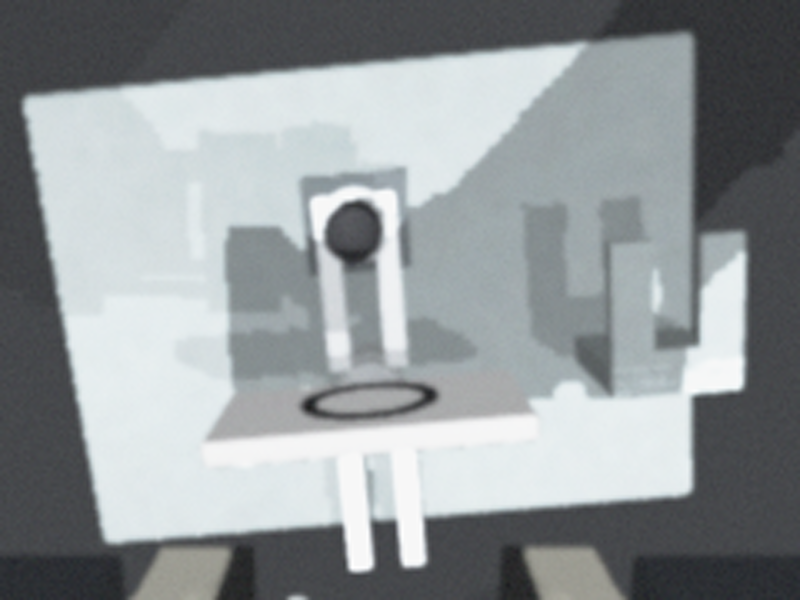

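The enlarged view shows the stand's yaw is about 5°. The knob is at zoomed (352,230), and the notch slot lies between zoomed columns 655 and 700 with its closed end at row 345.

Run:
```python
from h import *
np.set_printoptions(precision=4,suppress=True)
cap("wrist"); T=C["wrist"]["camera_from_world"]; print(-T[:3,:3].T@T[:3,3]-r.get_state()["tcp_pos"], T[:3,:3], C["wrist"]["intrinsics"])
print([plane("wrist",(y*.3+70,x*.3+210),.085)[:2] for x,y in [(655,345),(700,345),(655,240),(700,235),(612,245),(746,232)]])
```

```text
[-0.0773  0.0004  0.1582] [[ 0.0003  1.     -0.0001]
 [-0.959   0.0003 -0.2833]
 [-0.2833  0.0002  0.959 ]] [[279.6766   0.     322.8254]
 [  0.     279.6766 201.2642]
 [  0.       0.       1.    ]]
[array([0.5297, 0.3952]), array([0.5297, 0.4125]), array([0.4901, 0.3919]), array([0.4883, 0.4085]), array([0.4919, 0.376 ]), array([0.4872, 0.4254])]
```

Request:
{"method": "move_arm", "body": {
  "targets": [
    [[4,-0.7,0],[0,0,0]],
    [[5.6,-0.7,4],[0,0,0]],
    [[5.6,-0.7,10],[0,0,0]],
    [[5.6,-0.7,15],[0,0,0]],
    [[5.6,-0.7,15],[0,0,0]]
  ]
}}

```text
time_s: 26.95
tcp_pos: [0.4817, 0.279, 0.1272]
eef_rot: [-179.7, -0.3, 180.0]
contact_force: [0.2, -0.5, 0.6]
gripper_width: 0.0449
gripper_force: 0.0
```

Run:
```python
from h import *
np.set_printoptions(precision=4,suppress=True)
print(r.get_state()["tcp_pos"])
w=cap("wrist"); s=cap("scene"); f=lambda i:cv2.resize(i,(400,300),interpolation=cv2.INTER_CUBIC)
cv2.imwrite("pics/w7.png",np.hstack([f(w),f(s[110:220,380:500])]))
for l,z in [("pin_knob",.0765)]:
    for n in C:
        for d in pinpoint(l,n): print(n,round(d["score"],2),np.round(d["location"],1),plane(n,d["location"],z))
```

```text
[0.4817 0.279  0.1272]
wrist 0.79 [225.3 320. ] [0.4858 0.2769 0.0765]
scene 0.62 [166.2 420.6] [0.4929 0.2858 0.0765]
```

View pics/w7.png

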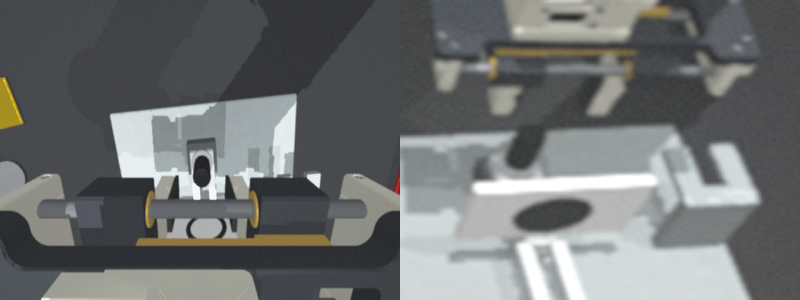

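The knob sits between the fingers, at (203,172) in the left half.

Request:
{"method": "move_arm", "body": {
  "targets": [
    [[-0.1,0,3],[0,0,0]],
    [[-0.1,0,5],[0,0,0]],
    [[-0.1,0,6.3],[0,0,0]],
    [[-0.1,0,6.3],[0,0,0]],
    [[-0.1,0,6.3],[0,0,0]]
  ]
}}

```text
time_s: 27.78
tcp_pos: [0.4853, 0.2814, 0.0685]
eef_rot: [179.9, 0.1, -180.0]
contact_force: [-0.8, 0.6, 0.1]
gripper_width: 0.045
gripper_force: 0.0
```

Request:
{"method": "move_arm", "body": {
  "targets": [
    [[0,0,0],[0,0,0]],
    [[0,0,0],[0,0,0]],
    [[0,0,0],[0,0,0]],
    [[0,0,0],[0,0,0]],
    [[0,0,0],[0,0,0]]
  ],
  "jaw": 1.5,
  "squeeze": 20
}}

```text
time_s: 28.4
tcp_pos: [0.4846, 0.2803, 0.0675]
eef_rot: [-180.0, -0.0, 180.0]
contact_force: [1.4, -4.3, 5.2]
gripper_width: 0.0214
gripper_force: 20.0
```

Request:
{"method": "move_arm", "body": {
  "targets": [
    [[0,0,-1],[0,0,0]],
    [[0,0,-2.5],[0,0,0]],
    [[0,0,-4.5],[0,0,0]],
    [[0,0,-7],[0,0,0]],
    [[0,0,-9],[0,0,0]]
  ]
}}

```text
time_s: 29.02
tcp_pos: [0.4849, 0.2817, 0.1596]
eef_rot: [179.9, 0.1, -180.0]
contact_force: [-0.3, 0.2, -1.5]
gripper_width: 0.0214
gripper_force: 20.0
```

Request:
{"method": "move_arm", "body": {
  "targets": [
    [[-1,4,0],[0,0,0]],
    [[-2,8,0],[0,0,0]],
    [[-3.1,12.2,0],[0,0,0]],
    [[-3.1,12.2,0],[0,0,0]],
    [[-3.1,12.2,0],[0,0,0]]
  ]
}}

```text
time_s: 29.65
tcp_pos: [0.5153, 0.403, 0.1577]
eef_rot: [180.0, -0.0, -180.0]
contact_force: [-0.6, -0.2, -1.6]
gripper_width: 0.0211
gripper_force: 20.0
```

Run:
```python
from h import *
np.set_printoptions(precision=4,suppress=True)
print(r.get_state()["tcp_pos"])
w=cap("wrist"); s=cap("scene"); t=cap("top"); f=lambda i:cv2.resize(i,(400,300),interpolation=cv2.INTER_CUBIC)
cv2.imwrite("pics/w8.png",np.vstack([np.hstack([f(w[150:300,220:420]),f(s[90:240,380:520])]),np.hstack([f(t[150:300,130:300]),f(w)])]))
for l in ["pin_collar","pin_knob","notch"]:
    for n in C:
        for d in pinpoint(l,n)[:2]: print(l,n,round(d["score"],2),np.round(d["location"],1),plane(n,d["location"],.085 if l=="notch" else .139))
```

```text
[0.5153 0.403  0.1577]
pin_collar wrist 0.77 [237.7 319.3] [0.5163 0.4011 0.139 ]
pin_collar scene 0.69 [159.1 483.8] [0.5166 0.4071 0.139 ]
pin_collar scene 0.22 [170.8 195.5] [ 0.5577 -0.2199  0.139 ]
pin_knob wrist 0.65 [257.1 323.3] [0.531  0.4038 0.139 ]
pin_knob scene 0.77 [151.6 489.6] [0.4955 0.425  0.139 ]
pin_knob scene 0.35 [197.  411.9] [0.6165 0.2357 0.139 ]
notch wrist 0.94 [208.2 319.1] [0.5124 0.4003 0.085 ]
notch wrist 0.56 [257.3 322.1] [0.5596 0.4028 0.085 ]
notch scene 0.94 [174.6 473. ] [0.5212 0.4017 0.085 ]
notch top 0.86 [237.6 167.5] [0.5128 0.4018 0.085 ]
```

View pics/w8.png

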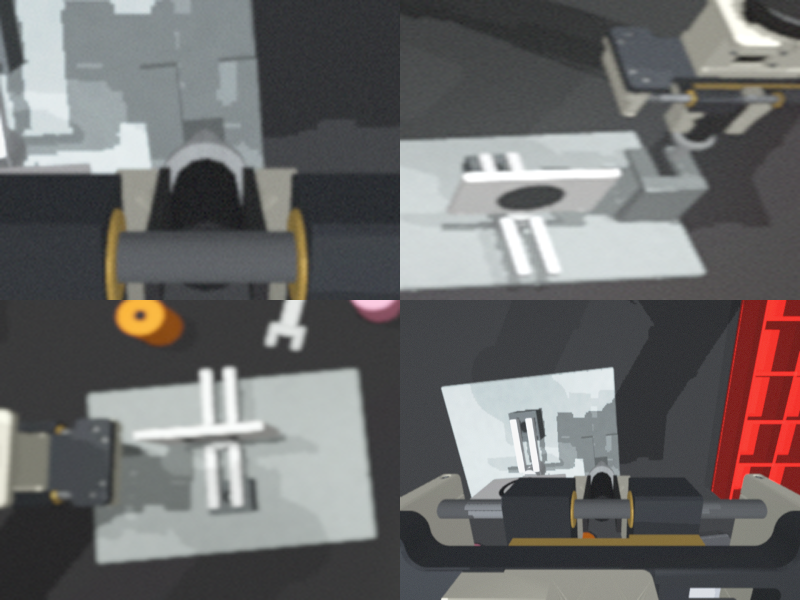

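The pin is out and hangs upright from the gripper, over the notch plate.

Request:
{"method": "move_arm", "body": {
  "targets": [
    [[0.1,-0.1,1],[0,0,0]],
    [[0.1,-0.1,1.8],[0,0,0]],
    [[0.1,-0.1,2.4],[0,0,0]],
    [[0.1,-0.1,2.7],[0,0,0]],
    [[0.1,-0.1,2.7],[0,0,0]]
  ]
}}

```text
time_s: 30.88
tcp_pos: [0.5146, 0.4017, 0.13]
eef_rot: [-180.0, -0.0, 180.0]
contact_force: [0.1, -0.3, -1.5]
gripper_width: 0.0212
gripper_force: 20.0
```

Request:
{"method": "move_arm", "body": {
  "targets": [
    [[0,0,0.8],[0,0,0]],
    [[0,0,1.6],[0,0,0]],
    [[0,0,2.2],[0,0,0]],
    [[0,0,2.4],[0,0,0]],
    [[0,0,2.4],[0,0,0]]
  ]
}}

```text
time_s: 31.5
tcp_pos: [0.5147, 0.4017, 0.1062]
eef_rot: [-180.0, -0.0, 180.0]
contact_force: [0.5, 0.5, -2.3]
gripper_width: 0.0213
gripper_force: 20.0
```

Request:
{"method": "move_arm", "body": {
  "targets": [
    [[0,0,0.1],[0,0,0]],
    [[0,0,0.2],[0,0,0]],
    [[0,0,0.3],[0,0,0]],
    [[0,0,0.3],[0,0,0]]
  ]
}}

```text
time_s: 32.0
tcp_pos: [0.5147, 0.4018, 0.1036]
eef_rot: [180.0, 0.0, 180.0]
contact_force: [-0.7, -0.6, -0.3]
gripper_width: 0.0211
gripper_force: 20.0
```

Request:
{"method": "move_arm", "body": {
  "targets": [
    [[0,0,0.1],[0,0,0]],
    [[0,0,0.1],[0,0,0]]
  ]
}}

```text
time_s: 32.25
tcp_pos: [0.5149, 0.4018, 0.1035]
eef_rot: [180.0, 0.0, -180.0]
contact_force: [-2.6, -2.9, 6.4]
gripper_width: 0.0218
gripper_force: 20.0
```

Request:
{"method": "move_arm", "body": {
  "targets": [
    [[0,0,0],[0,0,0]],
    [[0,0,0],[0,0,0]],
    [[0,0,0],[0,0,0]],
    [[0,0,0],[0,0,0]]
  ],
  "jaw": 4.5
}}

```text
time_s: 32.75
tcp_pos: [0.5146, 0.4018, 0.1022]
eef_rot: [-180.0, -0.0, 180.0]
contact_force: [0.1, -0.2, 0.7]
gripper_width: 0.0445
gripper_force: 0.0
```

Request:
{"method": "move_arm", "body": {
  "targets": [
    [[0,0,-3],[0,0,0]],
    [[0,0,-7],[0,0,0]],
    [[0,0,-12],[0,0,0]],
    [[0,0,-17],[0,0,0]],
    [[0,0,-17],[0,0,0]]
  ]
}}

```text
time_s: 33.38
tcp_pos: [0.5163, 0.4032, 0.2776]
eef_rot: [179.6, 0.3, -180.0]
contact_force: [-0.2, -0.1, -1.3]
gripper_width: 0.0448
gripper_force: 0.0
```

Request:
{"method": "move_arm", "body": {
  "targets": [
    [[-1,-4,0],[0,0,0]],
    [[-2,-8,0],[0,0,0]],
    [[-2.5,-12,0],[0,0,0]],
    [[-2.5,-12,0],[0,0,0]]
  ]
}}

```text
time_s: 33.88
tcp_pos: [0.5397, 0.2793, 0.2721]
eef_rot: [-180.0, -0.0, 179.8]
contact_force: [-0.6, 1.4, 0.7]
gripper_width: 0.0447
gripper_force: 0.0
```

Run:
```python
from h import *
np.set_printoptions(precision=4,suppress=True)
S=r.get_state();print(S["tcp_pos"],S["joints"])
w=cap("wrist"); s=cap("scene"); t=cap("top"); f=lambda i:cv2.resize(i,(400,300),interpolation=cv2.INTER_CUBIC)
cv2.imwrite("pics/w9.png",np.vstack([np.hstack([f(w[70:250,210:450]),f(s[90:240,380:520])]),np.hstack([f(t[150:300,130:300]),f(w)])]))
for l,z in [("pin_collar",.085),("pin_knob",.1125),("notch",.085),("sign_axis",.125),("bore",.037)]:
    for n in C:
        for d in pinpoint(l,n)[:1]: print(l,n,round(d["score"],2),np.round(d["location"],1),plane(n,d["location"],z))
```

```text
[0.5397 0.2793 0.2721] [  45.7608   12.8119   -4.1571   -0.0062  -73.0626 -135.9144]
pin_collar wrist 0.71 [165.5 425. ] [0.5183 0.4064 0.085 ]
pin_collar scene 0.82 [171.3 476.4] [0.5117 0.4117 0.085 ]
pin_collar top 0.68 [258.5 506.5] [ 0.4521 -0.3515  0.085 ]
pin_knob wrist 0.8 [166.6 429.8] [0.5151 0.4019 0.1125]
pin_knob scene 0.69 [203. 144.] [ 0.6232 -0.3229  0.1125]
pin_knob top 0.51 [232.5 160.5] [0.5229 0.4056 0.1125]
notch top 0.68 [237.1 165. ] [0.5141 0.4076 0.085 ]
sign_axis wrist 0.72 [202. 325.] [0.5533 0.2821 0.125 ]
sign_axis scene 0.7 [176.6 428.4] [0.5556 0.2825 0.125 ]
bore wrist 0.85 [137.1 324. ] [0.4865 0.2814 0.037 ]
bore scene 0.63 [176.2 412.9] [0.495  0.2761 0.037 ]
bore top 0.82 [248.8 227.9] [0.4858 0.277  0.037 ]
```

View pics/w9.png

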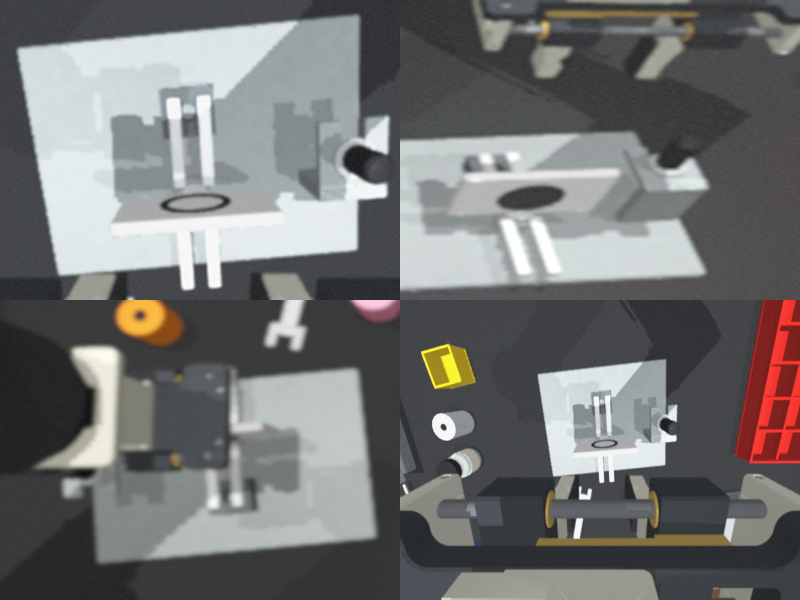

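The pin hangs by its collar in the notch at zoomed (365,160), and the fork slots at the bore are empty. Next I'll turn the wrist 95° to pinch the sign across its thickness.

Request:
{"method": "move_arm", "body": {
  "targets": [
    [[-0.5,0.2,0],[0,0,-0.18]],
    [[-1,0.4,0],[0,0,-0.36]],
    [[-1.5,0.5,0],[0,0,-0.54]],
    [[-1.5,0.5,0],[0,0,-0.72]],
    [[-1.5,0.5,0],[0,0,-0.9]]
  ]
}}

```text
time_s: 35.4
tcp_pos: [0.5547, 0.2867, 0.2723]
eef_rot: [180.0, -0.0, -128.1]
contact_force: [-0.6, 0.1, -0.2]
gripper_width: 0.0448
gripper_force: 0.0
```

Request:
{"method": "move_arm", "body": {
  "targets": [
    [[0,0,0],[0,0,-0.18]],
    [[0,0,0],[0,0,-0.36]],
    [[0,0,0],[0,0,-0.54]],
    [[0,0,0],[0,0,-0.72]],
    [[0,0,0],[0,0,-0.758]]
  ]
}}

```text
time_s: 36.02
tcp_pos: [0.5547, 0.2867, 0.2723]
eef_rot: [-180.0, 0.0, -84.8]
contact_force: [-0.4, -0.0, 0.1]
gripper_width: 0.0452
gripper_force: 0.0
```

Request:
{"method": "move_arm", "body": {
  "targets": [
    [[0,0,4],[0,0,0]],
    [[0,0,9],[0,0,0]],
    [[0,0,12],[0,0,0]],
    [[0,0,12],[0,0,0]],
    [[0,0,12],[0,0,0]]
  ]
}}

```text
time_s: 36.65
tcp_pos: [0.5555, 0.2873, 0.1539]
eef_rot: [-179.9, 0.0, -85.0]
contact_force: [0.3, 0.5, 0.3]
gripper_width: 0.0451
gripper_force: 0.0
```

Run:
```python
from h import *
np.set_printoptions(precision=4,suppress=True)
S=r.get_state();print(S["tcp_pos"],S["eef_rot"],S["joints"])
w=cap("wrist"); s=cap("scene"); f=lambda i:cv2.resize(i,(400,300),interpolation=cv2.INTER_CUBIC)
cv2.imwrite("pics/w10.png",np.hstack([f(w[130:330,190:450]),f(s[90:240,370:520])]))
```

```text
[0.5555 0.2873 0.1539] [-179.8955    0.039   -84.9967] [ 45.2271  18.9505 -11.6496   0.0439 -59.2949 -40.2463]
```

View pics/w10.png

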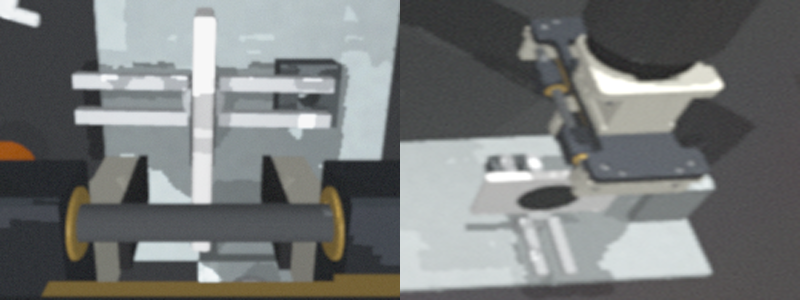

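The plate is centred between the fingers at zoomed column 203, with its ends at rows 10 and 250.

Run:
```python
from h import *
cap("wrist")
for r0 in (10,250): print(plane("wrist",(130+r0*200/300,190+203*.65),.125))
```

```text
[0.56120164 0.22293092 0.125     ]
[0.55073665 0.34392593 0.125     ]
```

Request:
{"method": "move_arm", "body": {
  "targets": [
    [[0.3,0,1.5],[0,0,0]],
    [[0.3,0,3.5],[0,0,0]],
    [[0.3,0,5.3],[0,0,0]],
    [[0.3,0,5.3],[0,0,0]],
    [[0.3,0,5.3],[0,0,0]]
  ]
}}

```text
time_s: 37.42
tcp_pos: [0.5552, 0.2839, 0.0996]
eef_rot: [-180.0, -0.0, -85.0]
contact_force: [0.1, 0.1, 0.0]
gripper_width: 0.0455
gripper_force: 0.0
```

Request:
{"method": "move_arm", "body": {
  "targets": [
    [[0,0,0],[0,0,0]],
    [[0,0,0],[0,0,0]],
    [[0,0,0],[0,0,0]],
    [[0,0,0],[0,0,0]],
    [[0,0,0],[0,0,0]]
  ],
  "jaw": 0.5,
  "squeeze": 15
}}

```text
time_s: 38.05
tcp_pos: [0.557, 0.2842, 0.0996]
eef_rot: [-179.8, 0.0, -85.0]
contact_force: [10.4, -0.9, -4.1]
gripper_width: 0.0098
gripper_force: 15.0
```

Request:
{"method": "move_arm", "body": {
  "targets": [
    [[0,-0.15,0],[0,0,0]],
    [[0,-0.25,0],[0,0,0]],
    [[0,-0.25,0],[0,0,0]]
  ]
}}

```text
time_s: 38.42
tcp_pos: [0.5571, 0.2841, 0.0996]
eef_rot: [180.0, 0.0, -85.0]
contact_force: [-2.0, -0.3, 3.5]
gripper_width: 0.0099
gripper_force: 15.0
```

Request:
{"method": "move_arm", "body": {
  "targets": [
    [[0,0,0],[0,0,-0.17]],
    [[0,0,0],[0,0,-0.34]],
    [[0,0,0],[0,0,-0.51]],
    [[0,0,0],[0,0,-0.68]],
    [[0,0,0],[0,0,-0.8]]
  ]
}}

```text
time_s: 39.05
tcp_pos: [0.5575, 0.2843, 0.0996]
eef_rot: [-180.0, -0.0, -38.9]
contact_force: [-1.1, 0.6, 2.9]
gripper_width: 0.0102
gripper_force: 15.0
```

Request:
{"method": "move_arm", "body": {
  "targets": [
    [[0,0,0],[0,0,-0.17]],
    [[0,0,0],[0,0,-0.34]],
    [[0,0,0],[0,0,-0.51]],
    [[0,0,0],[0,0,-0.68]],
    [[0,0,0],[0,0,-0.8]]
  ]
}}

```text
time_s: 39.67
tcp_pos: [0.5576, 0.2847, 0.0996]
eef_rot: [-179.9, -0.1, 6.9]
contact_force: [-0.2, 2.5, 1.8]
gripper_width: 0.0097
gripper_force: 15.0
```

Request:
{"method": "move_arm", "body": {
  "targets": [
    [[0,0,0],[0,0,-0.17]],
    [[0,0,0],[0,0,-0.34]],
    [[0,0,0],[0,0,-0.51]],
    [[0,0,0],[0,0,-0.68]],
    [[0,0,0],[0,0,-0.8]]
  ]
}}

```text
time_s: 40.3
tcp_pos: [0.5574, 0.285, 0.0996]
eef_rot: [-180.0, -0.1, 52.8]
contact_force: [-2.1, 3.9, 2.6]
gripper_width: 0.0098
gripper_force: 15.0
```

Request:
{"method": "move_arm", "body": {
  "targets": [
    [[0,0,0],[0,0,-0.17]],
    [[0,0,0],[0,0,-0.34]],
    [[0,0,0],[0,0,-0.51]],
    [[0,0,0],[0,0,-0.68]],
    [[0,0,0],[0,0,-0.742]]
  ]
}}

```text
time_s: 40.92
tcp_pos: [0.5571, 0.2851, 0.0996]
eef_rot: [180.0, -0.1, 95.2]
contact_force: [-4.0, 3.8, 2.9]
gripper_width: 0.0099
gripper_force: 15.0
```

Request:
{"method": "move_arm", "body": {
  "targets": [
    [[0,0,0],[0,0,0]],
    [[0,0,0],[0,0,0]]
  ]
}}

```text
time_s: 41.18
tcp_pos: [0.557, 0.2851, 0.0996]
eef_rot: [180.0, -0.1, 95.1]
contact_force: [-3.4, 4.2, 3.2]
gripper_width: 0.0096
gripper_force: 15.0
```

Request:
{"method": "move_arm", "body": {
  "targets": [
    [[0,0,0],[0,0,0]],
    [[0,0,0],[0,0,0]],
    [[0,0,0],[0,0,0]],
    [[0,0,0],[0,0,0]]
  ],
  "jaw": 4.5
}}

```text
time_s: 41.68
tcp_pos: [0.5574, 0.2838, 0.0992]
eef_rot: [-180.0, 0.0, 95.0]
contact_force: [-0.3, -0.3, 0.1]
gripper_width: 0.0427
gripper_force: 0.0
```

Request:
{"method": "move_arm", "body": {
  "targets": [
    [[0,0,-3],[0,0,0]],
    [[0,0,-8],[0,0,0]],
    [[0,0,-13],[0,0,0]],
    [[0,0,-17],[0,0,0]],
    [[0,0,-17],[0,0,0]]
  ]
}}

```text
time_s: 42.3
tcp_pos: [0.5588, 0.2848, 0.2735]
eef_rot: [179.7, -0.2, 95.0]
contact_force: [0.1, -0.3, -0.1]
gripper_width: 0.0452
gripper_force: 0.0
```

Run:
```python
from h import *
np.set_printoptions(precision=4,suppress=True)
S=r.get_state();print(S["tcp_pos"],S["eef_rot"],S["joints"])
w=cap("wrist"); s=cap("scene"); t=cap("top"); f=lambda i,a=400:cv2.resize(i,(a,300),interpolation=cv2.INTER_CUBIC)
cv2.imwrite("pics/w11.png",np.vstack([np.hstack([f(w),f(s[90:240,370:520])]),np.hstack([f(s[100:280,100:360]),f(w[110:290,200:440])])]))
```

```text
[0.5588 0.2848 0.2735] [179.6615  -0.2101  95.0189] [ 44.8473  14.3849  -1.9229   0.0579 -73.2977 140.1546]
```

View pics/w11.png

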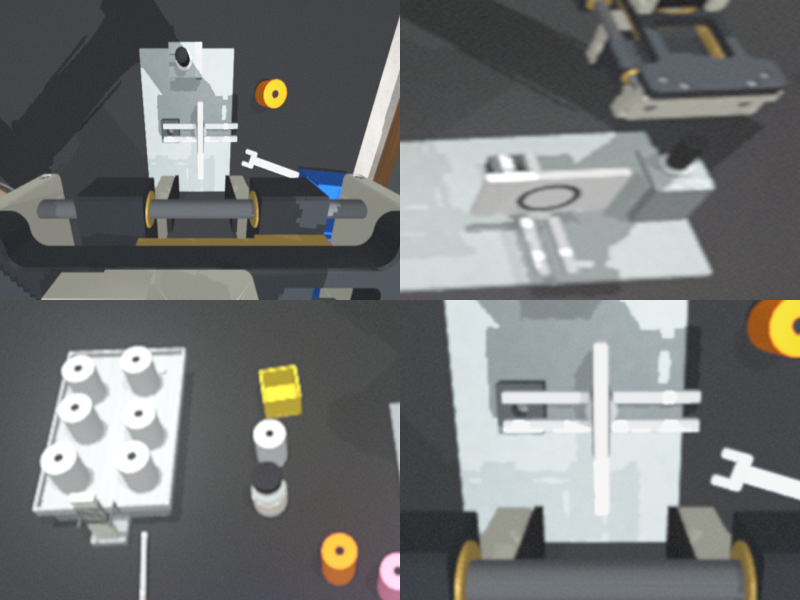

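The ring now faces away from the stand's front, at zoomed (548,198), so the disc looks to the front. The sign is square to its plate, the pin hangs in the notch, and six spacers are on the tray. The jar and box haven't moved.

```bash
python3 -c "
from plant import r
print(r.close_job())"
```

```text
the job is handed in; nothing more can be done
None
```

The job is handed in at about 42 s: six spacers (1.8 kg by count; the tray travel was not measured) are on the tray with one left on the bench, the pin hangs in the notch by its collar, and the sign's solid disc faces the stand's front. The jar and yellow box stayed put.

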